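# Transfer a row of flasks to the flask rack, order kept

### The job

The four stoppered product flasks standing on the cork rings in the steel tray carry no labels, so their place in the row is all that says which batch is which. Move them all into the white flask rack in the same order: seen from the robot, the flask at the left end of the tray goes into the left-end hole of the rack, the next into the next hole, and so on. Set each one down gently, seated in its hole and upright, and leave the other bottles and the beaker alone.

Things in the scene. Friction and masses are not known exactly. Their poses are not given: they have to be found in the camera images.
- flask100_mid (a point): the smallest of 4 stoppered amber round-bottom flasks, upright on its cork ring at the start. Bulb 64 mm wide; above it a 24 mm neck, a glass socket to grip (28 mm wide, 30 mm tall) and a white stopper; 124 mm tall in all. Point: on the axis half-way up, 62.0 mm above the bulb's lowest point, 32.0 mm below mid-socket, 101 mm above the bench when seated in the rack; z up the axis. About 85 g.
- flask150_mid (a point): the second smallest of 4 stoppered amber round-bottom flasks, upright on its cork ring at the start. Bulb 75 mm wide; above it a 24 mm neck, a glass socket to grip (28 mm wide, 30 mm tall) and a white stopper; 135 mm tall in all. Point: on the axis half-way up, 67.5 mm above the bulb's lowest point, 37.5 mm below mid-socket, 108 mm above the bench when seated in the rack; z up the axis. About 105 g.
- flask250_mid (a point): the second largest of 4 stoppered amber round-bottom flasks, upright on its cork ring at the start. Bulb 85 mm wide; above it a 24 mm neck, a glass socket to grip (28 mm wide, 30 mm tall) and a white stopper; 145 mm tall in all. Point: on the axis half-way up, 72.5 mm above the bulb's lowest point, 42.5 mm below mid-socket, 114 mm above the bench when seated in the rack; z up the axis. About 135 g.
- flask350_mid (a point): the largest of 4 stoppered amber round-bottom flasks, upright on its cork ring at the start. Bulb 95 mm wide; above it a 24 mm neck, a glass socket to grip (28 mm wide, 30 mm tall) and a white stopper; 155 mm tall in all. Point: on the axis half-way up, 77.5 mm above the bulb's lowest point, 47.5 mm below mid-socket, 119 mm above the bench when seated in the rack; z up the axis. About 160 g.
- ring100: cork ring on which the 64 mm flask stands at the start: flat cylinder of cork, 78 mm outside, 45 mm hole, 28 mm tall, fast in the steel tray; it stays there. Origin: centre of its underside, 3 mm above the bench.
- ring150: cork ring on which the 75 mm flask stands at the start: flat cylinder of cork, 84 mm outside, 53 mm hole, 28 mm tall, fast in the steel tray; it stays there. Origin: centre of its underside, 3 mm above the bench.
- ring250: cork ring on which the 85 mm flask stands at the start: flat cylinder of cork, 90 mm outside, 60 mm hole, 28 mm tall, fast in the steel tray; it stays there. Origin: centre of its underside, 3 mm above the bench.
- ring350: cork ring on which the 95 mm flask stands at the start: flat cylinder of cork, 96 mm outside, 66 mm hole, 28 mm tall, fast in the steel tray; it stays there. Origin: centre of its underside, 3 mm above the bench.
- tray: shallow steel tray, 122 x 450 x 16 mm, fixed on the bench, with the four cork rings in one row 105 mm apart along its length. Origin: centre of its underside; y along its length towards the robot's left, x away from the robot. Turned up to 7 degrees either way; may be the nearer or the farther of the two rows.
- rack: empty white flask rack, 110 x 440 mm, upper face 46 mm above the bench, fixed, roughly parallel to the tray, with four equal 40 mm round through-holes (2 mm chamfer) in which any flask seats by its bulb. Origin: on the bench under its centre; y along its length to the robot's left, x away from the robot. Hole centres at x = 0, y = +157.5, +52.5, -52.5, -157.5 mm.
- wash_bottle: bystander: white squeeze bottle with blue cap and bent spout, 62 mm in diameter, 183 mm tall, stands on the bench at the robot's right. Origin: centre of its underside.
- reagent_bottle: bystander: amber bottle with blue cap, 64 mm in diameter, 150 mm tall, stands on the bench at the robot's left. Origin: centre of its underside.
- beaker: bystander: empty glass beaker, 68 mm in diameter, 85 mm tall, stands on the bench at the robot's left. Origin: centre of its underside.

How it is judged:
By the outcome, as a careful person would: the job done as asked, in the order asked, and still so for the second after the job is handed in, with the robot touching nothing.
It also fails if it takes over 104 s, if anything falls off the work surface, if the arm or the gripper's body presses on something with over 40 N, if the wrist force passes 120 N, or if a joint passes its speed limit or range.

### The arm

A 6-joint arm with a two-finger parallel gripper is mounted at the origin on the work surface. World frame = base frame: x ahead of the robot, y to its left, z up, the work surface at z = 0. Lengths are in m, angles in rad, forces in N, time in s.
With the tool pointing down it reaches from about 0.275 to 0.875 m from the base axis. Payload 12.5 kg.
Tool frame: the origin (TCP) lies at the very end of the fingers, on their centre line; the grasp point (between the pads) lies hold_point_z behind it (hold_point_z is the distance from the TCP to the grasp point, in m); x points along the fingers, y is the direction in which the jaws open and shut, and the axes are right-handed (so a half turn about x gives the same grasp; the last joint's range is limited). The gripper opens to 85 mm and grips with 20 to 120 N. Pads are 22 mm wide; open, the fingers measure 114 mm over their backs; the gripper's body (76 mm by 85 mm) begins 54 mm behind the grasp point. The pads swing forward as they close: fully open they stand 13 mm farther back than shut.
Start: joints at [-1.311, 0.351, 1.652, -0, 1.139, -0.085], TCP at [0.186, -0.518, 0.231] pointing down, gripper open.
Joint ranges: [-2.75, 2.75], [-0.79, 2.1], [0.01, 2.65], [-1.57, 4.71], [0.07, 3.14], [-2.87, 2.87]. Speed limits (rad/s): [2.22, 2.22, 2.79, 3.14, 3.14, 3.14].

### API

Orientations are given as a rotation vector (axis times angle).
In Python, from workcell import get_obs, get_image, close_job, hold_point_z gives the robot as it stands.
- The arm moves only by the tool step_arm, never from a script. Its argument "rows" is a list of rows, each a list of 7 numbers: the turn, a rotation vector about the tool's x, y, z in degrees, then the shift along the tool's x, y, z in mm, then the opening, from -1 (shut) to 1 (fully open). In form: [[ax, ay, az, dx, dy, dz, grip], ...]. A call has 1 to 5 rows; each row is the pose to reach, as a shift and turn from the pose commanded when the call began, along the tool's axes at that moment; what a row does not reach only later rows make up. A row lasts 1/8 s, in which the tool goes at most 62.5 mm and 10.7 degrees, less where a joint would pass 70% of its speed; a pose out of reach is approached as far as the arm can. A call with a gripper value outside its range is refused whole. The fingers move at their own pace and stop on an object; "grip_force" is the grip in N (left out, the last holds). Time passes only in rows, so rows that repeat a pose let the fingers close. It gives the time, the measured TCP pose, the force and the opening at its end, in the units of the state.
- get_obs(): the state, without advancing time (a new reading comes with each control period).
- get_image(name): name is "side" or "top"; returns a dict with "pixels" (420x560x3 uint8, red, green, blue), "fov_y" (degrees; the focal length in pixels is half the picture's height over the tangent of half this angle, whatever the lens; pixels are square), "cx", "cy" (the principal point, pixels), "position" and "orientation" of the camera in the world. Camera axes: x right, y down, z forward; pixel columns grow to the right and rows downward; lengths in m; the calibration is good to about 2 mm. A picture is of the moment at which its call begins. There is no depth.
- close_job(): hands the job in, once; it reports no verdict.
The state is a dict: "time_s": time; "joint_pos": joint angles; "qd": joint speeds; "tau": joint torques, N m; "ee_pos": TCP position; "tcp_rot": TCP orientation; "force": force on the tool from outside, world axes, zero at the start; "moment": the same for the moment, N m; "finger_gap": finger opening in m.
Only numpy, scipy, OpenCV 4.12 (cv2) and the standard library are available. Lean on these libraries where they do the work, as an engineer would, in place of code of your own. Each camera call takes 0.05 s, during which the arm holds its last target.

## Working session

There is one attempt and no reset: what is moved stays moved. The work goes in short steps, Python scripts to look and compute and a tool call to move; the robot and the scene stay as the last step left them, time stands still between calls to the robot, and variables do not carry over. Pictures are saved under pics/ and viewed, and the job is handed in when it is done.

Besides the shell and the picture viewer there is one more tool, called as name([rows], argument=value, ...), one row to a line, values as JSON. step_arm: Moves the arm, as the interface text tells. Its arguments: {"type":"object","properties":{"rows":{"type":"array"},"grip_force":{"type":"number"}},"required":["rows"]}

```bash
mkdir -p pics; ls
cat > h.py <<'E'
import numpy as np, cv2
from workcell import get_obs,get_image,close_job,hold_point_z
from scipy.spatial.transform import Rotation as R
def snap(n,f):
    im=get_image(n); cv2.imwrite(f'pics/{f}.png',im['pixels'][:,:,::-1]); 
    np.save(f'pics/{f}.npy',im,allow_pickle=True); return im
E
python3 - <<'E'
from h import *
for n in('top','side'):
    im=snap(n,n+'0'); print({k:v for k,v in im.items() if k!='pixels'})
o=get_obs(); print(o); print(hold_point_z if not callable(hold_point_z) else hold_point_z())
E
```

```text
pics
{'fov_y': 53.83995311290696, 'cx': 274.43550665367985, 'cy': 212.83652178222988, 'position': array([0.35821927, 0.00635831, 1.18979332]), 'orientation': array([-2.12582965,  2.13319823, -0.19077547])}
{'fov_y': 48.83473930646024, 'cx': 278.63151814259913, 'cy': 205.4765314975139, 'position': array([ 0.18473698, -0.72595355,  0.79773713]), 'orientation': array([-2.22709052,  0.57992965, -0.24112088])}
{'time_s': 0.1, 'joint_pos': array([-1.31058074e+00,  3.51170939e-01,  1.65234478e+00,  9.72481343e-06,
        1.13908908e+00, -8.46086193e-02]), 'qd': array([-0.00237041, -0.00118566,  0.00017737,  0.00040611, -0.00174375,
       -0.00081117]), 'tau': array([ 6.22377538e-04, -5.06833291e+01, -2.91875267e+01, -9.40836094e-05,
        2.66388299e-03,  6.73049456e-06]), 'ee_pos': array([ 0.18586478, -0.51733759,  0.23082433]), 'tcp_rot': array([ 2.03443045,  0.35532981, -2.03459557]), 'force': array([ 0.10266738,  0.02565251, -0.67562614]), 'moment': array([-0.02960586, -0.02112362, -0.02086863]), 'finger_gap': 0.08527522742832144}
0.0187
```

View pics/top0.png

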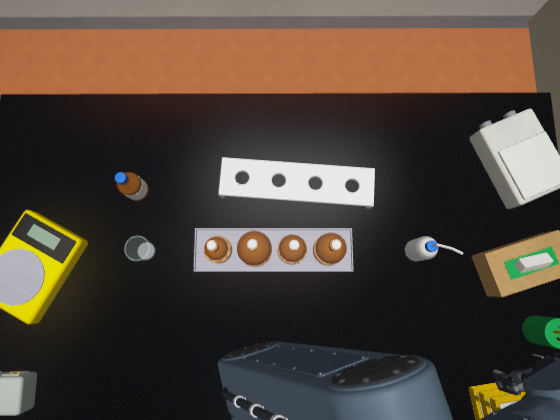

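View pics/side0.png

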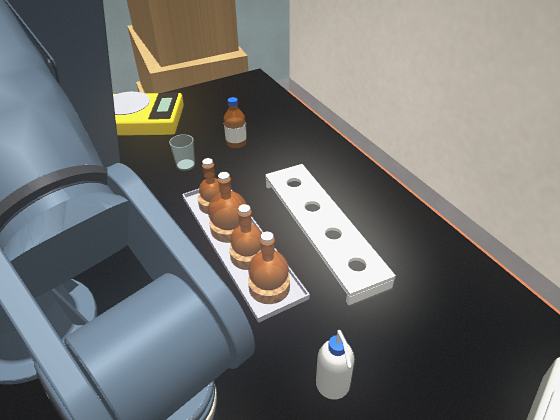

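Run:
```python
from h import *
for n,box in(('top',(180,140,390,290)),('side',(170,140,410,330))):
    im=np.load(f'pics/{n}0.npy',allow_pickle=True).item()['pixels'][:,:,::-1]
    x0,y0,x1,y1=box
    c=cv2.resize(im[y0:y1,x0:x1],None,fx=3.3,fy=3.0 if 0 else 3.3,interpolation=cv2.INTER_CUBIC)
    cv2.imwrite(f'pics/{n}0z.png',c); print(c.shape)
```

```text
(495, 693, 3)
(627, 792, 3)
```

View pics/top0z.png

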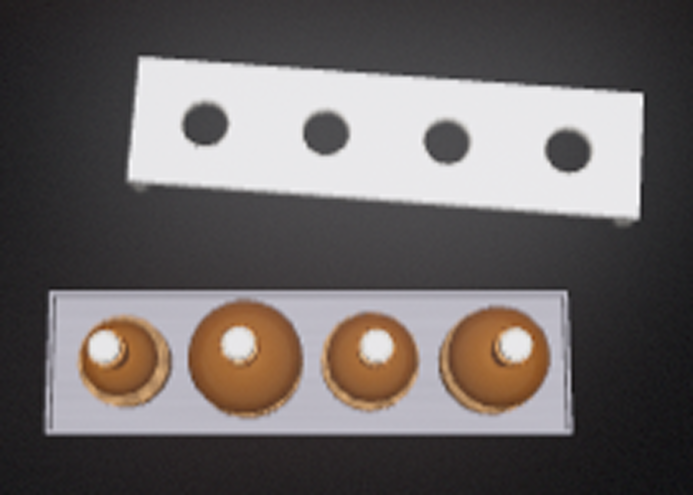

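View pics/side0z.png

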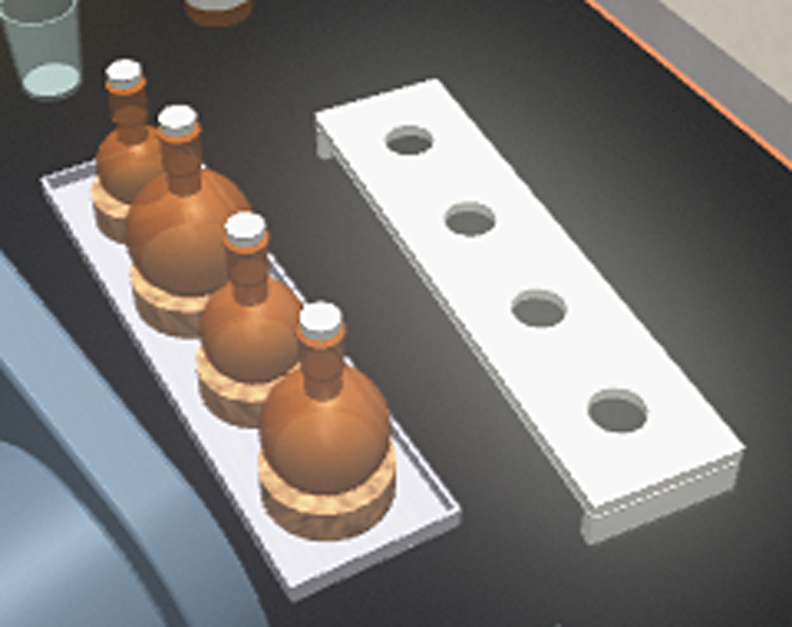

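```bash
cat >> h.py <<'E'
from scipy.optimize import least_squares
H=0.0
RAD={'100':(32,22.5,.124),'150':(37.5,26.5,.135),'250':(42.5,30,.145),'350':(47.5,33,.155)}
def bottom(n): 
    a,b,_=RAD[n]; return (31+np.sqrt(a*a-b*b)-a)/1000
def cam(im): 
    h=im['pixels'].shape[0]; f=h/2/np.tan(np.radians(im['fov_y'])/2); return f,im['cx'],im['cy'],np.array(im['position']),R.from_rotvec(im['orientation']).as_matrix()
def proj(im,P):
    f,cx,cy,t,M=cam(im); q=(np.atleast_2d(P)-t)@M; return np.c_[f*q[:,0]/q[:,2]+cx,f*q[:,1]/q[:,2]+cy]
def ray(im,uv,z):
    f,cx,cy,t,M=cam(im); uv=np.atleast_2d(uv); d=np.c_[(uv[:,0]-cx)/f,(uv[:,1]-cy)/f,np.ones(len(uv))]@M.T
    return t+d*((z-t[2])/d[:,2])[:,None]
def white_blobs(im,box,thr,inv=False,amin=10,amax=1000):
    x0,y0,x1,y1=box; p=im['pixels'][y0:y1,x0:x1].astype(int)
    m=(p.max(2)<thr) if inv else (p.min(2)>thr)
    n,l,s,c=cv2.connectedComponentsWithStats(m.astype(np.uint8),connectivity=4)
    return [(c[i]+[x0,y0],s[i,4]) for i in range(1,n) if amin<s[i,4]<amax]
E
python3 - <<'E'
from h import *
T=np.load('pics/top0.npy',allow_pickle=True).item();S=np.load('pics/side0.npy',allow_pickle=True).item()
b=[x for x in white_blobs(T,(222,165,372,200),150,True,60,400)]
print(b)
uv=sorted([x[0] for x in b],key=lambda c:c[0])
# hole dark centroid: top rim at .046
hp=ray(T,np.array(uv),.046); print('holes top',hp.round(4)[:,:2], np.linalg.norm(np.diff(hp,axis=0),axis=1))
b=white_blobs(S,(270,170,390,280),200,True,60,400); print(b)
b=white_blobs(T,(196,230,352,270),215,False,20,200); print('st',b)
st=sorted([x[0] for x in b],key=lambda c:c[0]);
for n,c in zip(['100','350','150','250'],st): print(n,ray(T,c,bottom(n)+RAD[n][2])[0].round(4), bottom(n))
b=white_blobs(S,(195,150,280,250),190,False,15,200); print('st',b)
st=sorted([x[0] for x in b],key=lambda c:c[0]);
for n,c in zip(['100','350','150','250'],st): print(n,ray(S,c,bottom(n)+RAD[n][2]-.004)[0].round(4))
# corners by hand
print('rackT',ray(T,np.array([[180+138,140+55]]),.046)) 
tc=lambda u,v:(180+u/3.3,140+v/3.3)
sc=lambda u,v:(170+u/3.3,140+v/3.3)
r=ray(T,[tc(137,56),tc(643,93),tc(640,219),tc(127,182)],.046);print(r.round(4),r.mean(0),np.linalg.norm(np.diff(r,axis=0),axis=1))
r=ray(S,[sc(437,79),sc(745,448),sc(590,510),sc(316,114)],.046);print(r.round(4),r.mean(0),np.linalg.norm(np.diff(r,axis=0),axis=1))
r=ray(T,[tc(49,291),tc(567,290),tc(572,435),tc(45,435)],.016);print('tray',r.round(4),r.mean(0),np.linalg.norm(np.diff(r,axis=0),axis=1))
r=ray(S,[sc(462,513),sc(293,590),sc(41,180)],.016);print(r.round(4),(r[0]+r[2])/2,np.linalg.norm(np.diff(r,axis=0),axis=1))
print(R.from_rotvec(get_obs()['tcp_rot']).as_matrix().round(4))
E
```

```text
[(array([357.86153846, 165.58461538]), np.int32(65)), (array([241.74305556, 177.17361111]), np.int32(144)), (array([278.29787234, 179.87943262]), np.int32(141)), (array([314.98550725, 182.63043478]), np.int32(138)), (array([351.73239437, 185.21126761]), np.int32(142)), (array([242.06382979, 197.95744681]), np.int32(141))]
holes top [[ 0.6666  0.097 ]
 [ 0.6059  0.0955]
 [ 0.6583 -0.0072]
 [ 0.6499 -0.1117]
 [ 0.642  -0.216 ]
 [ 0.6998 -0.2357]] [0.06065919 0.11529459 0.10475172 0.10467207 0.06109547]
[(array([293.46601942, 182.13592233]), np.int32(103)), (array([311.888, 206.056]), np.int32(125)), (array([332.78289474, 233.07236842]), np.int32(152)), (array([356.6377551 , 264.04591837]), np.int32(196))]
st [(array([251.75      , 243.54166667]), np.int32(48)), (array([210.88636364, 244.79545455]), np.int32(44)), (array([293.875, 244.5  ]), np.int32(48)), (array([335.98, 244.32]), np.int32(50))]
100 [0.4635 0.1653 0.1458] 0.021754120505965504
350 [0.4635 0.0606 0.1727] 0.01766504061171301
150 [ 0.4626 -0.0441  0.155 ] 0.0200329983228432
250 [ 0.4618 -0.1485  0.1636] 0.01860398644698074
[... 528 characters left out ...]
3  0.046 ]] [ 0.65336382 -0.06058535  0.046     ] [0.44136433 0.11171693 0.43999911]
[[ 0.7275  0.1525  0.046 ]
 [ 0.6926 -0.2845  0.046 ]
 [ 0.5789 -0.2764  0.046 ]
 [ 0.618   0.1605  0.046 ]] [ 0.65424831 -0.06195043  0.046     ] [0.4383931  0.11394682 0.43856019]
tray [[ 0.5244  0.2321  0.016 ]
 [ 0.5237 -0.2175  0.016 ]
 [ 0.399  -0.2172  0.016 ]
 [ 0.4006  0.2318  0.016 ]] [0.46192871 0.00728333 0.016     ] [0.44962434 0.12471752 0.44898534]
[[ 0.5227 -0.2204  0.016 ]
 [ 0.4027 -0.2194  0.016 ]
 [ 0.4033  0.2291  0.016 ]] [0.46297971 0.00432633 0.016     ] [0.11994422 0.44850368]
[[-3.000e-04  3.380e-01 -9.411e-01]
 [ 1.000e-03 -9.411e-01 -3.380e-01]
 [-1.000e+00 -1.000e-03 -1.000e-04]]
```

step_arm([
  [-10,0,0,0,-32,-48,0.5],
  [-20,0,0,0,-64,-96,0.5],
  [-30,0,0,0,-95,-144,0.5],
  [-40,0,0,0,-127,-192,0.5],
  [-50,0,0,0,-159,-240,0.5],
], grip_force=30)

```text
time_s: 0.72
ee_pos: [0.3588, -0.2852, 0.2312]
tcp_rot: [1.461, 1.024, -1.461]
force: [0.6, -0.7, -0.1]
finger_gap: 0.0639
```

```bash
cat >> h.py <<'E'
def to(x,y,z,yaw=0.0):
    """move in tool axes (deg, mm) to put TCP at xyz, tool x down, y at yaw from world x"""
    o=get_obs(); M=R.from_rotvec(o['tcp_rot']).as_matrix(); p=np.array(o['ee_pos'])
    c,s=np.cos(yaw),np.sin(yaw); y_=np.array([c,s,0]); x_=np.array([0,0,-1.]); G=np.c_[x_,y_,np.cross(x_,y_)]
    print('t',round(o['time_s'],2),'p',p.round(4),'gap',round(o['finger_gap'],4),'F',np.round(o['force'],1),'q',np.round(o['joint_pos'],2))
    print('turn',np.degrees(R.from_matrix(M.T@G).as_rotvec()).round(1),'shift',(M.T@(np.array([x,y,z])-p)*1000).round(1))
E
python3 -c "
from h import *
to(.4624,-.1482,.231)"
```

```text
t 0.72 p [ 0.3588 -0.2852  0.2312] gap 0.0639 F [ 0.6 -0.7 -0.1] q [-0.77  0.18  1.88  0.    1.08 -0.43]
turn [-19.9  -0.   -0. ] shift [   0.3   50.7 -164.1]
```

step_arm([
  [-7,0,0,0,17,-55,0.5],
  [-14,0,0,0,34,-110,0.5],
  [-20,0,0,0,51,-164,0.5],
  [-20,0,0,0,51,-164,0.5],
])

```text
time_s: 1.23
ee_pos: [0.464, -0.148, 0.231]
tcp_rot: [1.209, 1.21, -1.208]
force: [0.6, -0.0, -0.4]
finger_gap: 0.0641
```

Run:
```python
from h import *
to(.4624,-.1482,.118)
for n in('top','side'):snap(n,n+'1')
s=cv2.imread('pics/side1.png')[120:330,150:420];cv2.imwrite('pics/side1z.png',cv2.resize(s,None,fx=2.8,fy=2.8))
```

```text
t 1.23 p [ 0.464 -0.148  0.231] gap 0.0641 F [ 0.6 -0.  -0.4] q [-0.4   0.24  1.81  0.    1.1  -0.41]
turn [ 0.1 -0.   0. ] shift [113.   -1.6   0.3]
```

View pics/side1z.png

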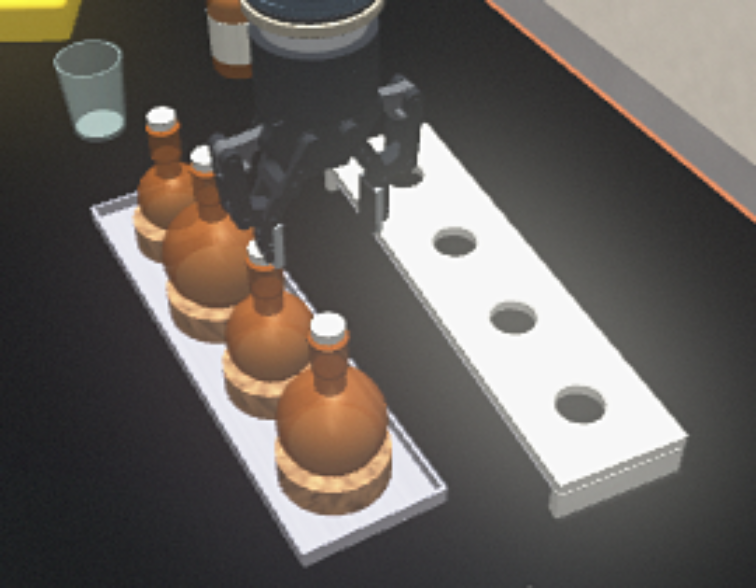

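View pics/top1.png

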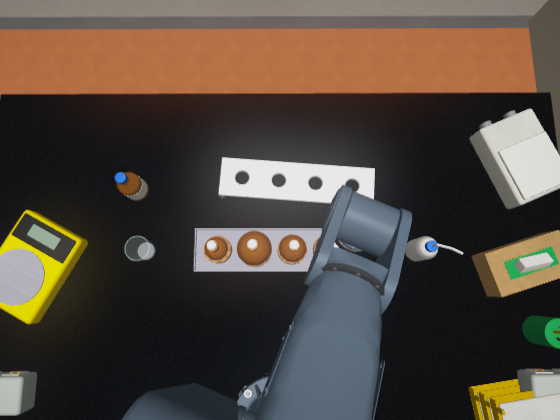

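step_arm([
  [0,0,0,40,-1,0,0.5],
  [0,0,0,80,-1,0,0.5],
  [0,0,0,108,-1,0,0.5],
  [0,0,0,117,-1,0,0.5],
  [0,0,0,117,-1,0,0.2],
])

```text
time_s: 1.95
ee_pos: [0.4614, -0.1513, 0.1145]
tcp_rot: [1.213, 1.207, -1.214]
force: [0.6, -0.0, 0.5]
finger_gap: 0.0516
```

step_arm([
  [0,0,0,0,0,0,-0.2],
  [0,0,0,0,0,0,-0.5],
  [0,0,0,0,0,0,-0.8],
  [0,0,0,0,0,0,-0.8],
  [0,0,0,0,0,0,-0.8],
], grip_force=30)

```text
time_s: 2.58
ee_pos: [0.4624, -0.1509, 0.1151]
tcp_rot: [1.213, 1.205, -1.211]
force: [0.7, 0.1, 6.7]
finger_gap: 0.0272
```

Run:
```python
from h import *
to(.463,-.1482,.2)
for n in('side',):snap(n,n+'2')
s=cv2.imread('pics/side2.png')[120:330,150:420];cv2.imwrite('pics/side2z.png',cv2.resize(s,None,fx=2.8,fy=2.8))
```

```text
t 2.58 p [ 0.4624 -0.1509  0.1151] gap 0.0272 F [0.7 0.1 6.7] q [-0.41  0.4   1.92 -0.    0.82 -0.41]
turn [-0.2  0.  -0.1] shift [-84.9   0.8  -2.6]
```

View pics/side2z.png

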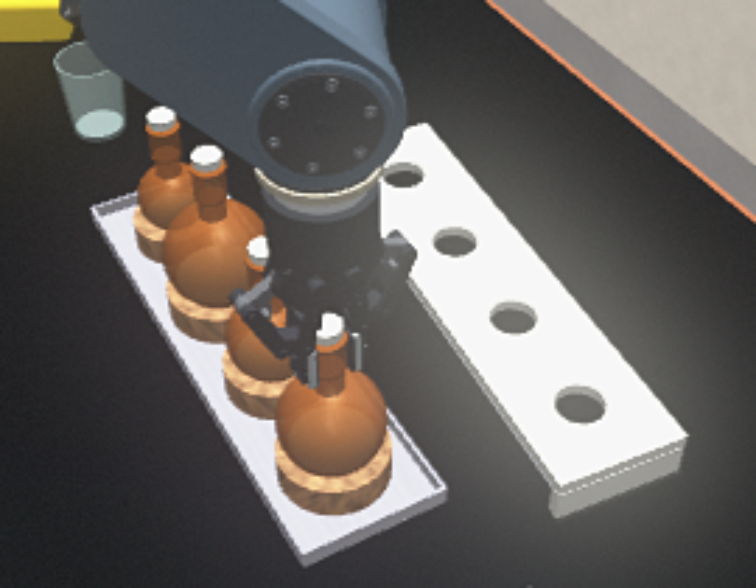

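step_arm([
  [0,0,0,-5,0,0,-0.8],
  [0,0,0,-20,0,0,-0.8],
  [0,0,0,-45,0,0,-0.8],
  [0,0,0,-70,0,0,-0.8],
  [0,0,0,-80,0,0,-0.8],
], grip_force=40)

```text
time_s: 3.25
ee_pos: [0.462, -0.1507, 0.196]
tcp_rot: [1.213, 1.205, -1.211]
force: [-0.3, -0.6, -1.7]
finger_gap: 0.0268
```

Run:
```python
from h import *
to(.642,-.2175,.19)
```

```text
t 3.25 p [ 0.462  -0.1507  0.196 ] gap 0.0268 F [-0.3 -0.6 -1.7] q [-0.41  0.28  1.85 -0.    1.01 -0.41]
turn [-0.2  0.  -0.1] shift [  6.4 180.3  66. ]
```

step_arm([
  [0,0,0,0,10,4,-0.8],
  [0,0,0,0,40,15,-0.8],
  [0,0,0,0,80,30,-0.8],
  [0,0,0,0,120,45,-0.8],
  [0,0,0,0,155,58,-0.8],
])

```text
time_s: 3.88
ee_pos: [0.6178, -0.2098, 0.1926]
tcp_rot: [1.212, 1.209, -1.213]
force: [-0.3, -0.2, -1.4]
finger_gap: 0.027
```

step_arm([
  [0,0,0,0,18,7,-0.8],
  [0,0,0,0,25,9,-0.8],
  [0,0,0,0,25,9,-0.8],
  [0,0,0,0,25,9,-0.8],
])

```text
time_s: 4.38
ee_pos: [0.6408, -0.2181, 0.1941]
tcp_rot: [1.212, 1.208, -1.213]
force: [-0.2, 0.5, -1.7]
finger_gap: 0.0268
```

Run:
```python
from h import *
to(.642,-.2175,.156)
for n in('side','top'):snap(n,n+'3')
s=cv2.imread('pics/side3.png')[120:330,150:420];cv2.imwrite('pics/side3z.png',cv2.resize(s,None,fx=2.8,fy=2.8))
```

```text
t 4.38 p [ 0.6408 -0.2181  0.1941] gap 0.0268 F [-0.2  0.5 -1.7] q [-0.4   0.62  1.32  0.    1.2  -0.39]
turn [-0.2 -0.   0. ] shift [38.1  1.2 -0.6]
```

View pics/side3z.png

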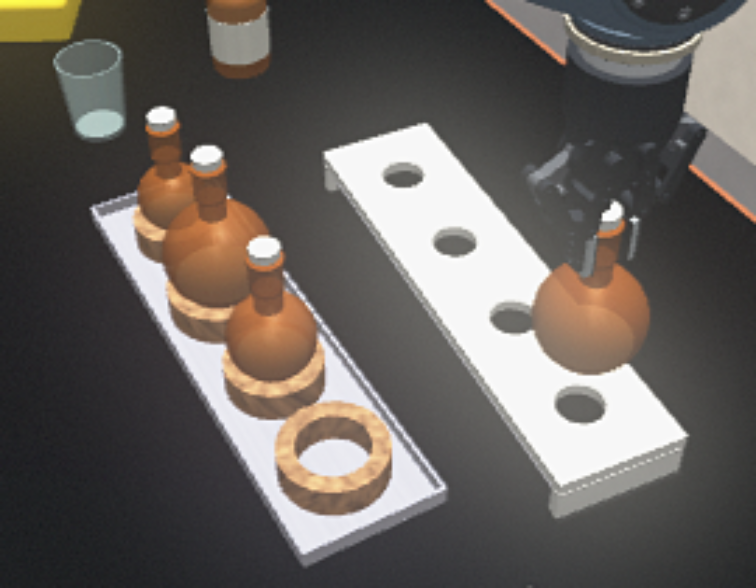

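```bash
cat >> h.py <<'E'
def amber(im,box=None,back=None):
    p=im['pixels'].astype(int); r,g,b=p[...,0],p[...,1],p[...,2]
    m=((r-b>35)&(r>g*1.2)).astype(np.uint8)
    if box: 
        k=np.zeros_like(m); x0,y0,x1,y1=box; k[y0:y1,x0:x1]=1; m*=k
    return m
E
python3 - <<'E'
from h import *
S=np.load('pics/side3.npy',allow_pickle=True).item()
o=get_obs(); p=np.array(o['ee_pos']); M=R.from_rotvec(o['tcp_rot']).as_matrix(); d=M[:,0]
print('tooldir',d)
g=p-d*.0187
for nm,q in(('stopper top',g-d*.030),('mid',g),('sockbot',g+d*.015),('bulb c',g+d*(.115-.0425))):
    u=proj(S,q)[0]; print(nm,u.round(1),((u-[150,120])*2.8).round(0))
m=amber(S,(335,190,395,260)); cv2.imwrite('pics/m.png',cv2.resize(m[180:270,330:400]*255,None,fx=6,fy=6))
cs=max(cv2.findContours(m,0,1)[0],key=cv2.contourArea)[:,0].astype(float)
cs=cs[cs[:,1]>218]
f=lambda v:np.hypot(*(cs-v[:2]).T)-v[2]
r=least_squares(f,[361,233,20],loss='soft_l1',f_scale=.7);print(r.x,r.cost,((r.x[:2]-[150,120])*2.8))
print(white_blobs(S,(360,185,380,205),170,False,5,400))
E
```

```text
tooldir [-3.64967665e-05 -9.14692467e-06 -9.99999999e-01]
stopper top [366.8 193.5] [607. 206.]
mid [365.1 205.6] [602. 240.]
sockbot [364.3 211.5] [600. 256.]
bulb c [361.3 232.7] [592. 316.]
[361.89900347 228.36932178  18.86340359] 68.37588381746527 [593.31720972 303.43410098]
[(array([368.37142857, 195.51428571]), np.int32(35))]
```

View pics/top3.png

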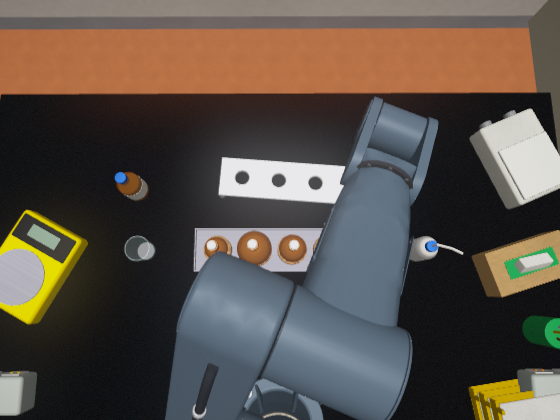

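View pics/m.png

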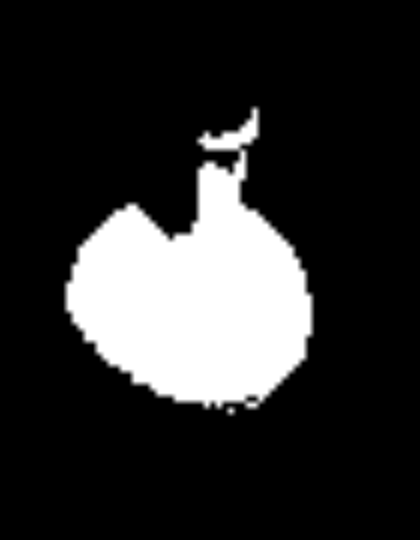

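step_arm([
  [0,0,0,8,1,0,-0.8],
  [0,0,0,22,1,0,-0.8],
  [0,0,0,38,1,0,-0.8],
  [0,0,0,47,1,0,-0.8],
  [0,0,0,50,1,0,-0.8],
])

```text
time_s: 5.1
ee_pos: [0.6421, -0.2183, 0.1433]
tcp_rot: [1.212, 1.208, -1.213]
force: [-0.1, -0.5, -1.3]
finger_gap: 0.0265
```

step_arm([
  [0,0,0,1,0,0,-0.8],
  [0,0,0,2,0,0,-0.8],
  [0,0,0,3,0,0,-0.8],
  [0,0,0,3,0,0,-0.8],
])

```text
time_s: 5.6
ee_pos: [0.6424, -0.2184, 0.1414]
tcp_rot: [1.212, 1.207, -1.212]
force: [-0.6, -0.6, -1.2]
finger_gap: 0.0268
```

Run:
```python
from h import *
to(.642,-.2175,.138)
for n in('side','top'):snap(n,n+'4')
s=cv2.imread('pics/side4.png')[120:330,150:420];cv2.imwrite('pics/side4z.png',cv2.resize(s,None,fx=2.8,fy=2.8))
```

```text
t 5.6 p [ 0.6424 -0.2184  0.1414] gap 0.0268 F [-0.6 -0.6 -1.2] q [-0.4   0.67  1.36 -0.    1.1  -0.39]
turn [-0.2  0.  -0. ] shift [ 3.4 -0.4 -0.9]
```

View pics/side4z.png

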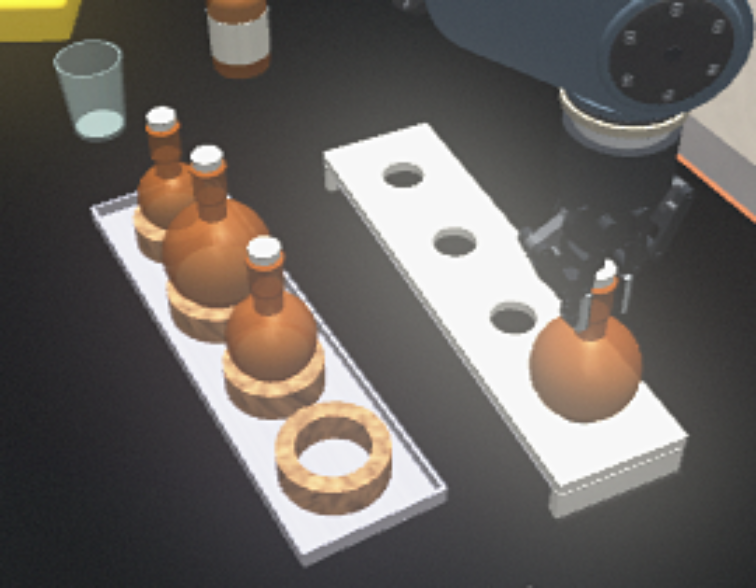

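```bash
cat >> h.py <<'E'
def zz(u): return ((np.array(u)-[150,120])*2.8).round(1)
E
python3 - <<'E'
from h import *
S=np.load('pics/side4.npy',allow_pickle=True).item()
for y in(-.2175,-.2205,-.2145):
  x=.6416; h=.003
  bc=[x,y,.114-.0725+.0425+h]; st=[x,y,.114+.0725+h-.003]
  print(y,zz(proj(S,bc)[0]),zz(proj(S,st)[0]))
print('tilt 2deg in y', zz(proj(S,[.6416,-.2175-.0035,.1865])[0]),'in x',zz(proj(S,[.6416+.0035,-.2175,.1865])[0]))
# reference: the 150 flask in tray
print(zz(proj(S,[.463,-.0437,bottom('150')+.0375])[0]),zz(proj(S,[.463,-.0437,.155-.003])[0]))
E
```

```text
-0.2175 [584.4 366. ] [598.3 267.7]
-0.2205 [586.8 368.6] [601.  270.2]
-0.2145 [582.  363.5] [595.8 265.2]
tilt 2deg in y [601.4 270.7] in x [602.4 266. ]
[270.1 334.1] [262.3 245.9]
```

Run:
```python
from h import *
s=cv2.imread('pics/side4.png')[195:285,320:400];cv2.imwrite('pics/side4y.png',cv2.resize(s,None,fx=7,fy=6.6 if 0 else 6,interpolation=cv2.INTER_NEAREST))
```

```text
(no output)
```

View pics/side4y.png

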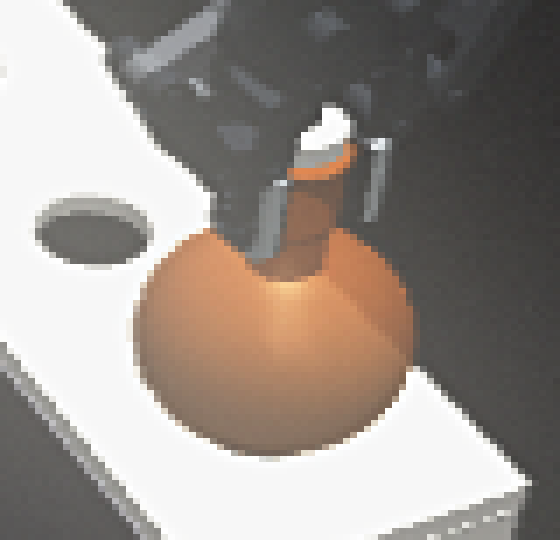

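step_arm([
  [0,0,0,1,0,0,-0.8],
  [0,0,0,2,0,0,-0.8],
  [0,0,0,2,0,0,-0.8],
])

```text
time_s: 6.08
ee_pos: [0.6423, -0.2184, 0.1392]
tcp_rot: [1.212, 1.207, -1.212]
force: [0.1, 0.9, -0.6]
finger_gap: 0.027
```

step_arm([
  [0,0,0,1,0,0,-0.8],
  [0,0,0,2,0,0,-0.8],
  [0,0,0,2,0,0,-0.8],
])

```text
time_s: 6.45
ee_pos: [0.6426, -0.2185, 0.1379]
tcp_rot: [1.212, 1.206, -1.212]
force: [-0.1, -1.3, 4.0]
finger_gap: 0.0271
```

step_arm([
  [0,0,0,0,0,0,-0.25],
  [0,0,0,0,0,0,-0.15],
  [0,0,0,0,0,0,0.0],
  [0,0,0,0,0,0,0.3],
  [0,0,0,0,0,0,0.5],
])

```text
time_s: 7.08
ee_pos: [0.6423, -0.2184, 0.1372]
tcp_rot: [1.212, 1.207, -1.212]
force: [0.0, 0.2, -0.4]
finger_gap: 0.0643
```

step_arm([
  [0,0,0,-15,0,0,0.5],
  [0,0,0,-50,0,0,0.5],
  [0,0,0,-90,0,0,0.5],
])

```text
time_s: 7.45
ee_pos: [0.6423, -0.2183, 0.2291]
tcp_rot: [1.212, 1.207, -1.212]
force: [0.3, -0.3, -0.0]
finger_gap: 0.0639
```

Run:
```python
from h import *
to(.463,-.0437,.221)
for n in('side',):snap(n,n+'5')
s=cv2.imread('pics/side5.png')[120:330,150:420];cv2.imwrite('pics/side5z.png',cv2.resize(s,None,fx=2.8,fy=2.8))
```

```text
t 7.45 p [ 0.6423 -0.2183  0.2291] gap 0.0639 F [ 0.3 -0.3 -0. ] q [-0.4   0.59  1.28  0.    1.27 -0.39]
turn [-0.2 -0.   0. ] shift [   8.1 -180.  -173.9]
```

View pics/side5z.png

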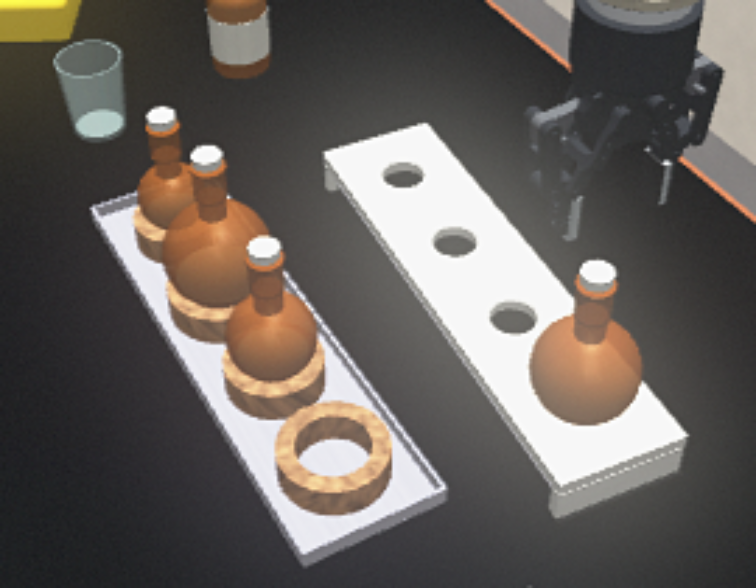

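step_arm([
  [0,0,0,0,-20,-20,0.5],
  [0,0,0,0,-60,-58,0.5],
  [0,0,0,0,-100,-97,0.5],
  [0,0,0,0,-140,-135,0.5],
  [0,0,0,0,-172,-166,0.5],
])

```text
time_s: 8.12
ee_pos: [0.4698, -0.0505, 0.2283]
tcp_rot: [1.213, 1.206, -1.211]
force: [2.0, 0.0, 0.7]
finger_gap: 0.0642
```

step_arm([
  [0,0,0,0,-8,-8,0.5],
  [0,0,0,0,-8,-8,0.5],
])

```text
time_s: 8.38
ee_pos: [0.4636, -0.0436, 0.2282]
tcp_rot: [1.212, 1.206, -1.211]
force: [0.7, -0.1, -0.5]
finger_gap: 0.0641
```

Run:
```python
from h import *
to(.4632,-.0437,.1065)
```

```text
t 8.38 p [ 0.4636 -0.0436  0.2282] gap 0.0641 F [ 0.7 -0.1 -0.5] q [-0.19  0.2   1.86 -0.    1.08 -0.19]
turn [-0.2  0.  -0.1] shift [121.7  -0.6   0. ]
```

step_arm([
  [0,0,0,35,0,0,0.5],
  [0,0,0,80,0,0,0.5],
  [0,0,0,110,0,0,0.5],
  [0,0,0,121,0,0,0.5],
  [0,0,0,121,0,0,0.2],
])

```text
time_s: 9.0
ee_pos: [0.4637, -0.0441, 0.1063]
tcp_rot: [1.213, 1.207, -1.213]
force: [-0.4, -0.5, 0.1]
finger_gap: 0.0513
```

step_arm([
  [0,0,0,0,0,0,-0.2],
  [0,0,0,0,0,0,-0.4],
  [0,0,0,0,0,0,-0.8],
  [0,0,0,0,0,0,-0.8],
  [0,0,0,0,0,0,-0.8],
])

```text
time_s: 9.62
ee_pos: [0.4639, -0.0438, 0.1071]
tcp_rot: [1.213, 1.205, -1.211]
force: [0.1, 0.1, 6.7]
finger_gap: 0.0273
```

step_arm([
  [0,0,0,-5,0,0,-0.8],
  [0,0,0,-20,0,0,-0.8],
  [0,0,0,-45,0,0,-0.8],
  [0,0,0,-70,0,0,-0.8],
  [0,0,0,-80,0,0,-0.8],
])

```text
time_s: 10.25
ee_pos: [0.4635, -0.0437, 0.1881]
tcp_rot: [1.213, 1.205, -1.211]
force: [0.2, 0.6, -1.3]
finger_gap: 0.0269
```

Run:
```python
from h import *
to(.65,-.1128,.186)
for n in('side',):snap(n,n+'6')
s=cv2.imread('pics/side6.png')[120:330,150:420];cv2.imwrite('pics/side6z.png',cv2.resize(s,None,fx=2.8,fy=2.8))
```

```text
t 10.25 p [ 0.4635 -0.0437  0.1881] gap 0.0269 F [ 0.2  0.6 -1.3] q [-0.19  0.25  1.91  0.    0.98 -0.19]
turn [-0.2  0.  -0.1] shift [  2.5 186.8  68.4]
```

View pics/side6z.png

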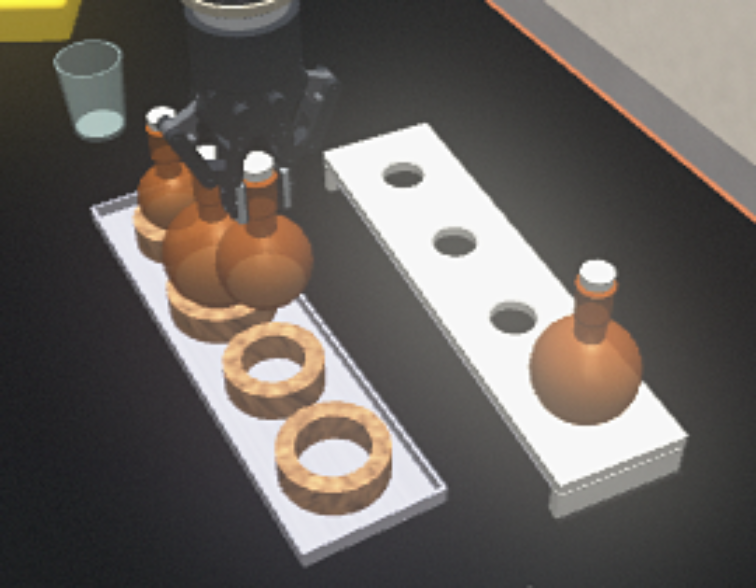

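step_arm([
  [0,0,0,0,12,4,-0.8],
  [0,0,0,0,45,16,-0.8],
  [0,0,0,0,90,33,-0.8],
  [0,0,0,0,130,48,-0.8],
  [0,0,0,0,164,60,-0.8],
])

```text
time_s: 10.92
ee_pos: [0.6283, -0.1052, 0.1845]
tcp_rot: [1.212, 1.209, -1.214]
force: [0.3, -0.1, -0.9]
finger_gap: 0.0269
```

step_arm([
  [0,0,0,0,16,6,-0.8],
  [0,0,0,0,22,8,-0.8],
  [0,0,0,0,22,8,-0.8],
  [0,0,0,0,22,8,-0.8],
])

```text
time_s: 11.42
ee_pos: [0.6483, -0.1122, 0.1861]
tcp_rot: [1.212, 1.208, -1.213]
force: [-0.1, -0.6, -1.1]
finger_gap: 0.027
```

Run:
```python
from h import *
to(.6505,-.1128,.1276)
```

```text
t 11.43 p [ 0.6483 -0.1122  0.1861] gap 0.027 F [-0.1 -0.6 -1.1] q [-0.24  0.59  1.39  0.    1.16 -0.24]
turn [-0.2 -0.   0. ] shift [58.5  2.2  0.6]
```

step_arm([
  [0,0,0,8,2,0,-0.8],
  [0,0,0,24,2,1,-0.8],
  [0,0,0,41,2,1,-0.8],
  [0,0,0,51,2,1,-0.8],
  [0,0,0,54,2,1,-0.8],
])

```text
time_s: 12.05
ee_pos: [0.6504, -0.1133, 0.1312]
tcp_rot: [1.212, 1.208, -1.213]
force: [-0.9, 0.5, -1.2]
finger_gap: 0.0267
```

step_arm([
  [0,0,0,1,0,0,-0.8],
  [0,0,0,2,0,0,-0.8],
  [0,0,0,3,0,0,-0.8],
  [0,0,0,4,0,0,-0.8],
  [0,0,0,4,0,0,-0.8],
])

```text
time_s: 12.68
ee_pos: [0.651, -0.1134, 0.1287]
tcp_rot: [1.213, 1.207, -1.212]
force: [-0.6, -0.6, 0.9]
finger_gap: 0.0274
```

Contact is just starting, so I'll go down 1.5 mm more and release.

step_arm([
  [0,0,0,0.7,0,0,-0.8],
  [0,0,0,1.5,0,0,-0.8],
  [0,0,0,1.5,0,0,-0.8],
])

```text
time_s: 13.05
ee_pos: [0.6513, -0.1134, 0.1282]
tcp_rot: [1.213, 1.206, -1.211]
force: [-3.0, 1.6, 9.0]
finger_gap: 0.027
```

step_arm([
  [0,0,0,0,0,0,-0.25],
  [0,0,0,0,0,0,-0.15],
  [0,0,0,0,0,0,0.0],
  [0,0,0,0,0,0,0.3],
  [0,0,0,0,0,0,0.5],
])

```text
time_s: 13.68
ee_pos: [0.6508, -0.1134, 0.1267]
tcp_rot: [1.212, 1.207, -1.212]
force: [0.4, 0.9, -0.1]
finger_gap: 0.0642
```

step_arm([
  [0,0,0,-15,0,0,0.5],
  [0,0,0,-50,0,0,0.5],
  [0,0,0,-90,0,0,0.5],
  [0,0,0,-105,0,0,0.5],
])

```text
time_s: 14.18
ee_pos: [0.6517, -0.1136, 0.2353]
tcp_rot: [1.214, 1.203, -1.21]
force: [-0.4, -1.1, 0.4]
finger_gap: 0.064
```

Run:
```python
from h import *
to(.4638,.0613,.231)
for n in('side',):snap(n,n+'7')
s=cv2.imread('pics/side7.png')[120:330,150:420];cv2.imwrite('pics/side7z.png',cv2.resize(s,None,fx=2.8,fy=2.8))
```

```text
t 14.18 p [ 0.6517 -0.1136  0.2353] gap 0.064 F [-0.4 -1.1  0.4] q [-0.24  0.55  1.33  0.    1.25 -0.24]
turn [-0.2  0.1 -0.3] shift [   3.3 -188.6 -174.1]
```

View pics/side7z.png

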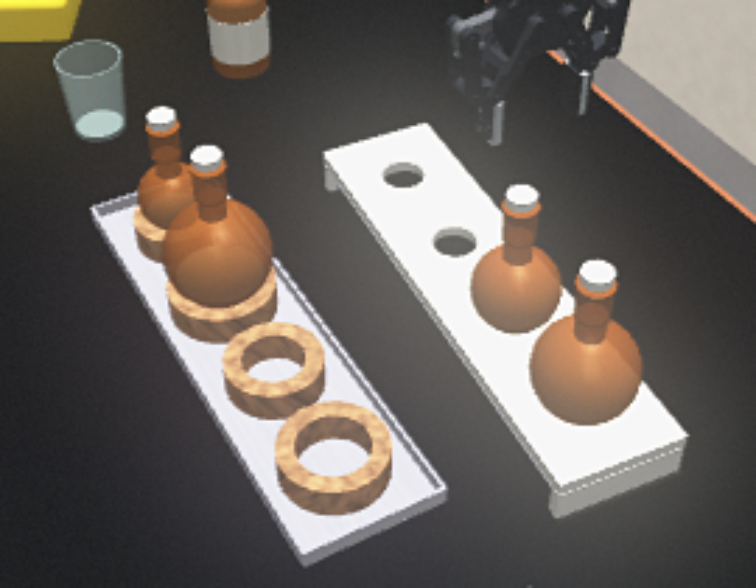

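step_arm([
  [0,0,0,0,-20,-20,0.5],
  [0,0,0,0,-60,-58,0.5],
  [0,0,0,0,-105,-97,0.5],
  [0,0,0,0,-147,-135,0.5],
  [0,0,0,0,-180,-166,0.5],
])

```text
time_s: 14.85
ee_pos: [0.4694, 0.0545, 0.231]
tcp_rot: [1.212, 1.208, -1.213]
force: [0.2, -0.2, 0.6]
finger_gap: 0.0642
```

step_arm([
  [0,0,0,0,-8,-8,0.5],
  [0,0,0,0,-8,-8,0.5],
])

```text
time_s: 15.1
ee_pos: [0.4635, 0.0615, 0.2316]
tcp_rot: [1.212, 1.208, -1.212]
force: [0.2, -0.2, 0.0]
finger_gap: 0.064
```

Run:
```python
from h import *
to(.4638,.0613,.1242)
```

```text
t 15.1 p [0.4635 0.0615 0.2316] gap 0.064 F [ 0.2 -0.2  0. ] q [ 0.03  0.2   1.86 -0.    1.09  0.04]
turn [-0.2  0.   0. ] shift [107.4   0.3   0.2]
```

step_arm([
  [0,0,0,32,0,0,0.5],
  [0,0,0,70,0,0,0.5],
  [0,0,0,97,0,0,0.5],
  [0,0,0,107,0,0,0.5],
  [0,0,0,107,0,0,0.2],
])

```text
time_s: 15.72
ee_pos: [0.464, 0.0609, 0.1246]
tcp_rot: [1.212, 1.207, -1.213]
force: [0.0, 0.2, 0.2]
finger_gap: 0.0515
```

step_arm([
  [0,0,0,0,0,0,-0.2],
  [0,0,0,0,0,0,-0.4],
  [0,0,0,0,0,0,-0.8],
  [0,0,0,0,0,0,-0.8],
  [0,0,0,0,0,0,-0.8],
])

```text
time_s: 16.35
ee_pos: [0.4642, 0.0614, 0.1256]
tcp_rot: [1.213, 1.206, -1.211]
force: [0.3, 0.1, 6.3]
finger_gap: 0.0266
```

step_arm([
  [0,0,0,-5,0,0,-0.8],
  [0,0,0,-20,0,0,-0.8],
  [0,0,0,-45,0,0,-0.8],
  [0,0,0,-70,0,0,-0.8],
  [0,0,0,-80,0,0,-0.8],
])

```text
time_s: 16.98
ee_pos: [0.464, 0.0614, 0.2066]
tcp_rot: [1.213, 1.206, -1.211]
force: [0.5, -0.3, -2.1]
finger_gap: 0.0268
```

Run:
```python
from h import *
to(.6585,-.0082,.2)
```

```text
t 16.98 p [0.464  0.0614 0.2066] gap 0.0268 F [ 0.5 -0.3 -2.1] q [0.03 0.23 1.88 0.   1.02 0.04]
turn [-0.2 -0.  -0.1] shift [  7.  194.8  68.8]
```

step_arm([
  [0,0,0,0,12,4,-0.8],
  [0,0,0,0,46,16,-0.8],
  [0,0,0,0,92,33,-0.8],
  [0,0,0,0,135,48,-0.8],
  [0,0,0,0,172,61,-0.8],
])

```text
time_s: 17.6
ee_pos: [0.6369, -0.0014, 0.2031]
tcp_rot: [1.212, 1.208, -1.214]
force: [-1.1, 0.3, -0.6]
finger_gap: 0.027
```

step_arm([
  [0,0,0,0,17,6,-0.8],
  [0,0,0,0,24,8,-0.8],
  [0,0,0,0,24,8,-0.8],
  [0,0,0,0,24,8,-0.8],
])

```text
time_s: 18.1
ee_pos: [0.6587, -0.0082, 0.2046]
tcp_rot: [1.212, 1.208, -1.213]
force: [-1.2, 0.7, -1.9]
finger_gap: 0.0267
```

Run:
```python
from h import *
print('seat tcp', .1256+(.119+.0475-.1427))
to(.6583,-.0082,.1256+(.119+.0475-.1427))
```

```text
seat tcp 0.14939999999999998
t 18.1 p [ 0.6587 -0.0082  0.2046] gap 0.0267 F [-1.2  0.7 -1.9] q [-0.08  0.57  1.37  0.    1.2  -0.08]
turn [-0.2 -0.   0. ] shift [55.2 -0.4  0. ]
```

step_arm([
  [0,0,0,8,0,0,-0.8],
  [0,0,0,23,0,0,-0.8],
  [0,0,0,38,0,0,-0.8],
  [0,0,0,48,0,0,-0.8],
  [0,0,0,51,0,0,-0.8],
])

```text
time_s: 18.73
ee_pos: [0.659, -0.0084, 0.1527]
tcp_rot: [1.212, 1.208, -1.213]
force: [-0.3, 0.6, -1.0]
finger_gap: 0.0267
```

step_arm([
  [0,0,0,1,0,0,-0.8],
  [0,0,0,2,0,0,-0.8],
  [0,0,0,3,0,0,-0.8],
  [0,0,0,4,0,0,-0.8],
  [0,0,0,4,0,0,-0.8],
])

```text
time_s: 19.35
ee_pos: [0.6596, -0.0084, 0.1504]
tcp_rot: [1.213, 1.206, -1.212]
force: [0.4, 0.4, 3.0]
finger_gap: 0.0269
```

step_arm([
  [0,0,0,0.5,0,0,-0.8],
  [0,0,0,0.5,0,0,-0.8],
])

```text
time_s: 19.6
ee_pos: [0.6597, -0.0084, 0.1502]
tcp_rot: [1.213, 1.206, -1.211]
force: [-1.8, 1.2, 7.1]
finger_gap: 0.0268
```

step_arm([
  [0,0,0,0,0,0,-0.25],
  [0,0,0,0,0,0,-0.15],
  [0,0,0,0,0,0,0.0],
  [0,0,0,0,0,0,0.3],
  [0,0,0,0,0,0,0.5],
])

```text
time_s: 20.23
ee_pos: [0.6593, -0.0085, 0.1492]
tcp_rot: [1.212, 1.207, -1.212]
force: [-0.8, 0.1, -0.0]
finger_gap: 0.0641
```

step_arm([
  [0,0,0,-15,0,0,0.5],
  [0,0,0,-50,0,0,0.5],
  [0,0,0,-80,0,0,0.5],
  [0,0,0,-85,0,0,0.5],
])

```text
time_s: 20.72
ee_pos: [0.6602, -0.0085, 0.2375]
tcp_rot: [1.214, 1.203, -1.209]
force: [0.6, -0.3, 0.6]
finger_gap: 0.0644
```

Run:
```python
from h import *
to(.4638,.1662,.231)
for n in('side',):snap(n,n+'8')
s=cv2.imread('pics/side8.png')[120:330,150:420];cv2.imwrite('pics/side8z.png',cv2.resize(s,None,fx=2.8,fy=2.8))
```

```text
t 20.73 p [ 0.6602 -0.0085  0.2375] gap 0.0644 F [ 0.6 -0.3  0.6] q [-0.08  0.55  1.34  0.    1.26 -0.08]
turn [-0.2  0.  -0.3] shift [   5.5 -197.2 -173.9]
```

View pics/side8z.png

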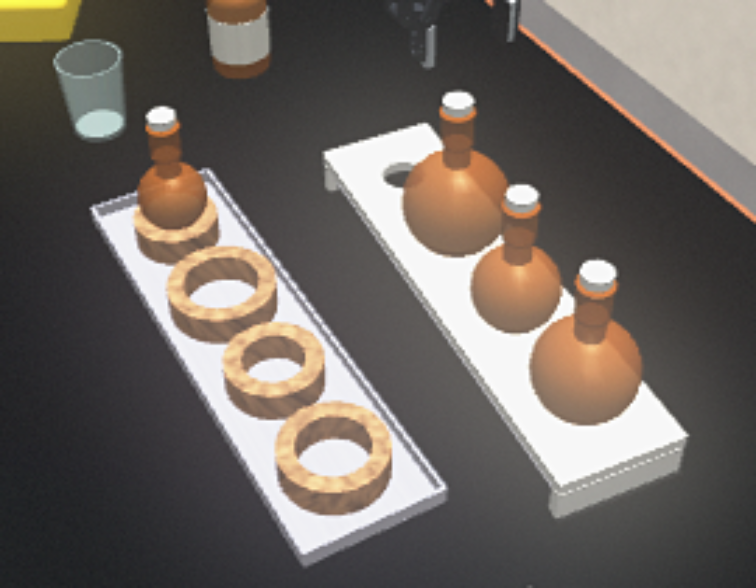

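step_arm([
  [0,0,0,0,-20,-20,0.5],
  [0,0,0,0,-63,-58,0.5],
  [0,0,0,0,-108,-97,0.5],
  [0,0,0,0,-153,-135,0.5],
  [0,0,0,0,-188,-166,0.5],
])

```text
time_s: 21.4
ee_pos: [0.4697, 0.1593, 0.2335]
tcp_rot: [1.211, 1.208, -1.213]
force: [0.0, -0.3, 0.9]
finger_gap: 0.064
```

step_arm([
  [0,0,0,0,-8,-8,0.5],
  [0,0,0,0,-8,-8,0.5],
])

```text
time_s: 21.65
ee_pos: [0.4639, 0.1665, 0.234]
tcp_rot: [1.211, 1.208, -1.212]
force: [-0.4, 0.4, 0.3]
finger_gap: 0.0642
```

Run:
```python
from h import *
to(.4638,.1662,.0973)
```

```text
t 21.65 p [0.4639 0.1665 0.234 ] gap 0.0642 F [-0.4  0.4  0.3] q [ 0.25  0.24  1.79 -0.    1.11  0.25]
turn [-0.2  0.   0. ] shift [ 1.367e+02 -1.000e-01  3.000e-01]
```

step_arm([
  [0,0,0,40,0,0,0.5],
  [0,0,0,90,0,0,0.5],
  [0,0,0,124,0,0,0.5],
  [0,0,0,136,0,0,0.5],
  [0,0,0,136,0,0,0.2],
])

```text
time_s: 22.28
ee_pos: [0.4645, 0.1659, 0.0982]
tcp_rot: [1.212, 1.207, -1.213]
force: [-0.2, -0.1, 0.5]
finger_gap: 0.0513
```

step_arm([
  [0,0,0,0,0,0,-0.2],
  [0,0,0,0,0,0,-0.4],
  [0,0,0,0,0,0,-0.8],
  [0,0,0,0,0,0,-0.8],
  [0,0,0,0,0,0,-0.8],
])

```text
time_s: 22.9
ee_pos: [0.4648, 0.1666, 0.0992]
tcp_rot: [1.214, 1.206, -1.21]
force: [0.7, -1.2, 6.5]
finger_gap: 0.0266
```

step_arm([
  [0,0,0,-5,0,0,-0.8],
  [0,0,0,-20,0,0,-0.8],
  [0,0,0,-50,0,0,-0.8],
  [0,0,0,-80,0,0,-0.8],
  [0,0,0,-95,0,0,-0.8],
])

```text
time_s: 23.52
ee_pos: [0.4644, 0.1665, 0.1953]
tcp_rot: [1.214, 1.206, -1.21]
force: [0.7, 0.8, -1.3]
finger_gap: 0.027
```

Run:
```python
from h import *
to(.6666,.0965,.2)
```

```text
t 23.52 p [0.4644 0.1665 0.1953] gap 0.027 F [ 0.7  0.8 -1.3] q [0.25 0.29 1.83 0.   1.01 0.25]
turn [-0.2 -0.  -0.1] shift [ -4.2 202.5  69.2]
```

step_arm([
  [0,0,0,0,13,4,-0.8],
  [0,0,0,0,48,16,-0.8],
  [0,0,0,0,95,33,-0.8],
  [0,0,0,0,140,48,-0.8],
  [0,0,0,0,178,61,-0.8],
])

```text
time_s: 24.15
ee_pos: [0.6434, 0.1033, 0.1914]
tcp_rot: [1.212, 1.208, -1.214]
force: [0.9, -0.0, -0.8]
finger_gap: 0.0268
```

step_arm([
  [0,0,0,0,18,6,-0.8],
  [0,0,0,0,25,8,-0.8],
  [0,0,0,0,25,8,-0.8],
  [0,0,0,0,25,8,-0.8],
])

```text
time_s: 24.65
ee_pos: [0.6661, 0.0968, 0.1931]
tcp_rot: [1.212, 1.208, -1.212]
force: [0.9, 0.0, -0.5]
finger_gap: 0.0268
```

Run:
```python
from h import *
to(.6666,.0965,.1164)
```

```text
t 24.65 p [0.6661 0.0968 0.1931] gap 0.0268 F [ 0.9  0.  -0.5] q [0.08 0.61 1.34 0.   1.19 0.08]
turn [-0.2 -0.   0. ] shift [76.7  0.5  0.3]
```

step_arm([
  [0,0,0,10,0,0,-0.8],
  [0,0,0,32,0,0,-0.8],
  [0,0,0,56,0,0,-0.8],
  [0,0,0,69,0,0,-0.8],
  [0,0,0,72,0,0,-0.8],
])

```text
time_s: 25.28
ee_pos: [0.6663, 0.0966, 0.1205]
tcp_rot: [1.212, 1.208, -1.213]
force: [0.7, 0.2, -0.4]
finger_gap: 0.0275
```

step_arm([
  [0,0,0,1,0,0,-0.8],
  [0,0,0,2,0,0,-0.8],
  [0,0,0,3,0,0,-0.8],
  [0,0,0,4,0,0,-0.8],
  [0,0,0,4,0,0,-0.8],
])

```text
time_s: 25.9
ee_pos: [0.667, 0.0966, 0.1178]
tcp_rot: [1.213, 1.207, -1.212]
force: [1.0, 0.4, 2.3]
finger_gap: 0.0268
```

step_arm([
  [0,0,0,0.5,0,0,-0.8],
  [0,0,0,1,0,0,-0.8],
  [0,0,0,1,0,0,-0.8],
])

```text
time_s: 26.28
ee_pos: [0.6672, 0.0967, 0.1174]
tcp_rot: [1.213, 1.206, -1.211]
force: [-0.7, 0.1, 7.9]
finger_gap: 0.0269
```

step_arm([
  [0,0,0,0,0,0,-0.25],
  [0,0,0,0,0,0,-0.15],
  [0,0,0,0,0,0,0.0],
  [0,0,0,0,0,0,0.3],
  [0,0,0,0,0,0,0.5],
])

```text
time_s: 26.9
ee_pos: [0.6667, 0.0965, 0.1163]
tcp_rot: [1.212, 1.207, -1.212]
force: [0.2, 0.1, 0.7]
finger_gap: 0.0641
```

step_arm([
  [0,0,0,-15,0,0,0.5],
  [0,0,0,-50,0,0,0.5],
  [0,0,0,-95,0,0,0.5],
  [0,0,0,-125,0,0,0.5],
])

```text
time_s: 27.4
ee_pos: [0.6672, 0.0965, 0.2449]
tcp_rot: [1.214, 1.205, -1.21]
force: [0.2, 0.3, 0.7]
finger_gap: 0.0641
```

step_arm([
  [0,0,0,0,-40,0,0.5],
  [0,0,0,0,-90,0,0.5],
  [0,0,0,0,-140,0,0.5],
  [0,0,0,0,-190,0,0.5],
  [0,0,0,0,-240,0,0.5],
])

```text
time_s: 28.02
ee_pos: [0.4253, 0.0975, 0.2423]
tcp_rot: [1.213, 1.206, -1.211]
force: [-0.2, 0.3, -0.4]
finger_gap: 0.064
```

step_arm([
  [0,0,0,0,-30,0,0.5],
  [0,0,0,0,-50,0,0.5],
  [0,0,0,0,-50,0,0.5],
])

```text
time_s: 28.4
ee_pos: [0.3763, 0.0978, 0.2424]
tcp_rot: [1.213, 1.206, -1.211]
force: [0.5, 0.4, -0.9]
finger_gap: 0.0638
```

Run:
```python
from h import *
to(.4638,.1662,.231)
for n in('side','top'):snap(n,n+'9')
s=cv2.imread('pics/side9.png')[100:330,150:420];cv2.imwrite('pics/side9z.png',cv2.resize(s,None,fx=2.6,fy=2.6))
s=cv2.imread('pics/top9.png')[140:290,100:400];cv2.imwrite('pics/top9z.png',cv2.resize(s,None,fx=2.6,fy=2.6))
T=np.load('pics/top9.npy',allow_pickle=True).item()
b=white_blobs(T,(222,150,376,205),200,False,10,100000)
print(b)
```

```text
t 28.4 p [0.3763 0.0978 0.2424] gap 0.0638 F [ 0.5  0.4 -0.9] q [0.13 0.03 2.02 0.   1.09 0.14]
turn [-0.2 -0.  -0.1] shift [ 11.6  87.2 -68.7]
[(array([294.33322591, 183.12632936]), np.int32(3103)), (array([277.74137931, 164.60344828]), np.int32(58))]
```

View pics/side9z.png

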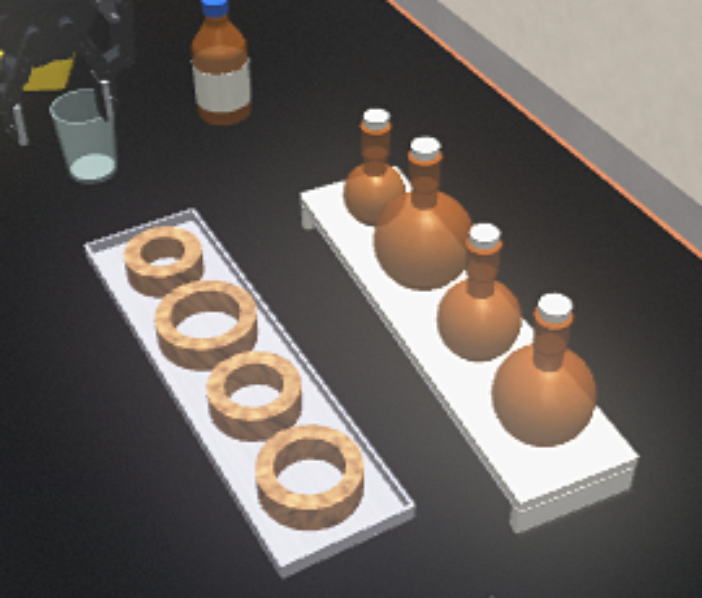

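View pics/top9z.png

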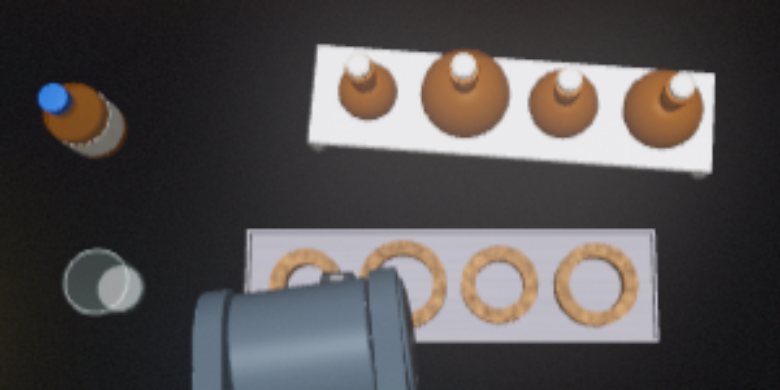

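Run:
```python
from h import *
T=np.load('pics/top9.npy',allow_pickle=True).item();S=np.load('pics/side9.npy',allow_pickle=True).item()
Hs=[(.6664,.0965),(.6581,-.0082),(.6499,-.1128),(.6416,-.2175)]
top=[.163,.1755,.1865,.1965]; 
names=['100','350','150','250']; tp={'100':.163,'150':.1755,'250':.1865,'350':.1965}
for h,n in zip(Hs,names):
    out=[]
    for im in(T,S):
        for dz in (0,):
            e=proj(im,[*h,tp[n]-(0 if im is T else .003)])[0]
            x,y=e.round().astype(int); p=im['pixels'][y-7:y+8,x-7:x+8].astype(int)
            mx,mn=p.max(2),p.min(2); m=(mn>175)
            k,l,s,c=cv2.connectedComponentsWithStats(m.astype(np.uint8),connectivity=4)
            j=min(range(1,k),key=lambda i:np.hypot(*(c[i]-7))+ (50 if s[i,4]<15 else 0))
            uv=c[j]+[x-7,y-7]; w=ray(im,uv,tp[n]-(0 if im is T else .003))[0]
            out.append(((w[:2]-h)*1000).round(1)); out.append(s[j,4])
    print(n,out)
```

```text
100 [array([7.9, 3.4]), np.int32(125), array([4. , 4.1]), np.int32(41)]
350 [array([-0.1,  3.7]), np.int32(64), array([0.4, 4.4]), np.int32(52)]
150 [array([4.9, 1.2]), np.int32(111), array([1.7, 4. ]), np.int32(64)]
250 [array([-0.1, -3.8]), np.int32(100), array([-0.5,  0.8]), np.int32(83)]
```

```bash
python3 -c "
from h import *
print(close_job())"
```

```text
the job is handed in; nothing more can be done
None
```

All four flasks are in the white rack in their original order: from the robot's left, the 64, 95, 75 and 85 mm bulbs. I moved them one at a time, right end first, gripping each by its socket. I lowered each one in small steps until it touched lightly, about 3–9 N, then released it. The job was handed in at about 28.5 s on the robot's clock.

**Final pictures:** both cameras show every flask seated in its own hole and all four cork rings empty. The gripper was drawn back clear of the flasks. The side view shows the reagent bottle and beaker where they were. The wash bottle is outside both last close-ups, so I didn't re-check it after the last move; the arm passed near it but never gave a contact force there.

**Uprightness:** in the side camera, the stoppers lie within about 6 mm of the hole axes. The 64 mm flask is the worst, at about 4 mm in each of x and y. That includes about 2 mm of calibration error, so I put any lean at about 3–4° at most.

**Check that disagreed:** the same measurement in the top camera gave up to 8 mm for the 64 mm flask. There the white stopper seems to have merged with the white rack in the image, so I did not rely on that number. By eye that flask stands upright in both views.

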